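Take the offcut stack apart and put each bar in its own metal's tray

ROBOT

A 6-joint arm with a two-finger parallel gripper is mounted at the origin on the work surface. World frame = base frame: x ahead of the robot, y to its left, z up, the work surface at z = 0. Lengths are in mm, angles in rad, forces in N, time in s.
With the tool pointing down it reaches from about 350 to 775 mm from the base axis. Payload 7.3 kg.
Tool frame: the origin (TCP) lies on the centre line of the jaws, within the pads' length; the fingertips stand 11 mm ahead of it and the grasp point (between the pads) lies 8 mm behind it; z points along the fingers, y is the line along which they close (so a half turn about z gives the same grasp; the last joint's range is limited). The gripper opens to 92 mm and grips with 3 to 60 N. Pads are 19 mm wide; open, the fingers measure 130 mm over their backs; the gripper's body (75 mm by 190 mm) begins 47 mm behind the grasp point.
Start: joints at [-0.146, 0.342, 1.524, -0, 1.275, -0.146], TCP at [525.02, 0.019, 216.341] pointing down, gripper open.
Joint ranges: [-2.53, 2.53], [-0.77, 2.02], [0.04, 2.7], [-1, 4.14], [0.28, 2.66], [-3.11, 3.11]. Speed limits (rad/s): [2.57, 2.57, 3.14, 3.14, 3.14, 3.14].

INTERFACE

Orientations are given as [roll, pitch, yaw] about the fixed x, y, z axes, in that order (R = Rz(yaw) Ry(pitch) Rx(roll)).
In Python, from plant import bot gives the robot as it stands.
- The arm moves only by the tool step_arm, never from a script. Its argument "deltas" is a list of rows, each a list of 5 numbers: the opening, from 0 (shut) to 1 (fully open), then the shift along the tool's x, y, z each as a share of 0.5 m, from -1 to 1, then the turn about the tool's z as a share of pi/2 rad, from -1 to 1. In form: [[claw, x, y, z, turn], ...]. A call has 1 to 8 rows; each row shifts and turns the commanded pose from where the row before left it, along the tool's axes as they then stand; what a row does not reach is not made up. A row lasts 1/10 s, in which the tool goes at most 50 mm and 8.59 degrees, less where a joint would pass 70% of its speed; a pose out of reach is approached as far as the arm can. A call with a number of a shift or a turn outside -1 to 1 is refused whole. A call with a gripper value outside its range is refused whole. The fingers move at their own pace and stop on an object; the grip force is fixed at half the most. Time passes only in rows, so rows that do not move let the fingers close. It gives the time, the measured TCP pose, the force, the opening and the grip force at its end, in the units of the state.
- bot.get_obs(): the state, without advancing time (a new reading comes with each control period).
- bot.capture(name): name is "scene" or "side" or "wrist"; returns (picture, depth): 420x560x3 uint8, red, green, blue; 420x560 float32, mm along the optical axis (not along the pixel's ray), 0 where there is no reading.
- bot.camera_params(name): a dict with "fov_y" (degrees; the focal length in pixels is half the picture's height over the tangent of half this angle, whatever the lens; pixels are square), "cx", "cy" (the principal point, pixels), "k1" (the pictures are not rectified: a ray, as slopes to the right and down, at radius r is drawn at 1 + k1 r^2 times it, then the intrinsics apply), "rvec" (rotation vector, rad) and "tvec" (3), from world to camera coordinates, as OpenCV has them. Camera axes: x right, y down, z forward; pixel columns grow to the right and rows downward; lengths in mm; the calibration is good to about 2 mm. A picture is of the moment at which its call begins: read the wrist's pose just before it. camera_params takes no time and is no camera call; for the wrist camera it gives the pose at the moment of the call.
- bot.close_job(): hands the job in; it is judged then, once.
The state is a dict: "time": time; "joint_positions": joint angles; "dq": joint speeds; "tau": joint torques, N m; "tool_pos": TCP position; "tcp_rot": TCP orientation; "contact_force": force on the tool from outside, world axes, zero at the start; "moment": the same for the moment, N m; "grip_width": finger opening in mm; "finger_force": force on a finger pad.
Only numpy, scipy, OpenCV 4.12 (cv2) and the standard library are available. Lean on these libraries where they do the work, as an engineer would, in place of code of your own. Each camera call takes 0.05 s, during which the arm holds its last target. There are 200 camera calls.

TASK

Take apart the crosswise stack of four bar offcuts on the welding bench and put each bar back in the stock tray of its own metal, the tray that already holds pieces of that metal: black steel, silver aluminium, red copper, yellow brass. Set each bar down gently, without dropping it, lengthways and flat on the tray's floor in the free space beside what is already there. Leave the student's little steel tree as it stands.

Things in the scene. Friction and masses are not known exactly. Their poses are not given: they have to be found in the camera images.
- steel_bar: solid square bar of mild steel with mill scale, nearly black, 120 mm long, 25 mm wide, 25 mm high, about 0.58 kg. At the start it is one of the two parallel bars of the lower layer, which lie on a grey 140 mm square plate, 12 mm thick, with a gap of about 50 mm between them; at the start the two upper bars lie across it. Origin at the bar's centre; x along its length, y across its width, z up.
- aluminium_bar: hollow aluminium box section (3 mm walls), pale silver grey, 120 mm long, 30 mm wide, 25 mm high, about 0.1 kg. At the start it is one of the two parallel bars of the lower layer, which lie on a grey 140 mm square plate, 12 mm thick, with a gap of about 50 mm between them; at the start the two upper bars lie across it. Origin at the bar's centre; x along its length, y across its width, z up.
- copper_bar: solid flat bar of copper, reddish orange, 120 mm long, 30 mm wide, 16 mm high, about 0.51 kg. At the start it is one of the two parallel bars of the upper layer, lying across the two lower bars with its ends just past them; clear gap of about 55 mm to its neighbour. Origin at the bar's centre; x along its length, y across its width, z up.
- brass_bar: solid square bar of brass, yellow, 120 mm long, 20 mm wide, 20 mm high, about 0.41 kg. At the start it is one of the two parallel bars of the upper layer, lying across the two lower bars with its ends just past them; clear gap of about 55 mm to its neighbour. Origin at the bar's centre; x along its length, y across its width, z up.
- steel_tray: Fixed blue stock tray for steel, outside 152 x 118 mm (x, y); walls 3 mm, rims 20 mm and inner floor 3 mm above the bench. In it, fixed along the -y wall (y -56 to -33 mm): a black flat piece and a short black round, up to 18 mm high. Free floor: x -73 to 73, y -33 to 56 mm, so its middle is 12 mm to +y of the tray's centre. Origin: centre of the underside, z up.
- aluminium_tray: Fixed blue stock tray for aluminium, outside 152 x 118 mm (x, y); walls 3 mm, rims 20 mm and inner floor 3 mm above the bench. In it, fixed along the -y wall (y -56 to -33 mm): a pale silver angle and a small pale silver block, up to 18 mm high. Free floor: x -73 to 73, y -33 to 56 mm, so its middle is 12 mm to +y of the tray's centre. Origin: centre of the underside, z up.
- copper_tray: Fixed blue stock tray for copper, outside 152 x 118 mm (x, y); walls 3 mm, rims 20 mm and inner floor 3 mm above the bench. In it, fixed along the -y wall (y -56 to -33 mm): two reddish copper flats, one on the other, 16 mm high together. Free floor: x -73 to 73, y -33 to 56 mm, so its middle is 12 mm to +y of the tray's centre. Origin: centre of the underside, z up.
- brass_tray: Fixed blue stock tray for brass, outside 152 x 118 mm (x, y); walls 3 mm, rims 20 mm and inner floor 3 mm above the bench. In it, fixed along the -y wall (y -56 to -33 mm): a yellow brass round and a small brass block, up to 16 mm high. Free floor: x -73 to 73, y -33 to 56 mm, so its middle is 12 mm to +y of the tray's centre. Origin: centre of the underside, z up.
- tree: a student's small tree made of weld beads: loose, 70 x 60 mm base plate, about 86 mm high, standing at the far middle of the work area. Origin at the centre of its underside, z up. To be left alone.
Not all that is in view belongs to the job. Of the things that look like the aluminium_bar, the middle-sized one is meant.

How it is judged:
By the outcome, as a careful person would: the job done as asked, in the order asked, and still so for the second after the job is handed in, with the robot touching nothing.
It also fails if it takes over 120 s, if anything falls off the work surface, if the arm or the gripper's body presses on something with over 40 N, if the wrist force passes 120 N, or if a joint passes its speed limit or range.

## Working session

There is one attempt and no reset: what is moved stays moved. The work goes in short steps, Python scripts to look and compute and a tool call to move; the robot and the scene stay as the last step left them, time stands still between calls to the robot, and variables do not carry over. Pictures are saved under pics/ and viewed, at most 14 in all, crops included, and the job is handed in when it is done.

Besides the shell and the picture viewer there is one more tool, called after ">>>" as name(argument=value, ...), one argument or row to a line, values as JSON. step_arm: Moves the arm, as the interface text tells. Shift numbers are shares of 0.5 m and turn numbers shares of pi/2 rad, none past 1 either way. Its arguments: {"type":"object","properties":{"deltas":{"type":"array","items":{"type":"array","items":{"type":"number","minimum":-1,"maximum":1}}}},"required":["deltas"]}

```bash
mkdir -p pics
cat > h.py <<'E'
import numpy as np, cv2
from plant import bot
def cap(n):
    p=bot.camera_params(n); im,d=bot.capture(n); return p,im,d
def K(p,h=420):
    f=h/2/np.tan(np.radians(p['fov_y'])/2); return f
def rays(p,uv):
    uv=np.atleast_2d(np.array(uv,float)); f=K(p)
    q=(uv-[p['cx'],p['cy']])/f; s=q.copy()
    for _ in range(20): s=q/(1+p['k1']*(s**2).sum(1,keepdims=True))
    R=cv2.Rodrigues(np.array(p['rvec'],float))[0]; t=np.array(p['tvec'],float).ravel()
    return R,t,np.c_[s,np.ones(len(s))]
def plane(p,uv,z):
    R,t,r=rays(p,uv); c=-R.T@t; d=r@R; return c+d*((z-c[2])/d[:,2])[:,None]
def cloud(p,d):
    h,w=d.shape; v,u=np.mgrid[:h,:w]
    R,t,r=rays(p,np.c_[u.ravel(),v.ravel()]); X=(r*d.reshape(-1,1)-t)@R
    X[d.ravel()==0]=np.nan
    return X.reshape(h,w,3)
def save(n,im): cv2.imwrite('pics/'+n+'.png',im[:,:,::-1])
E
python3 - <<'E'
from h import *
for n in ['scene','wrist']:
    p,im,d=cap(n); save(n+'0',im); print(n,p,(d>0).mean())
    np.savez('pics/'+n+'0.npz',im=im,X=cloud(p,d))
print(bot.get_obs())
E
```

```text
scene {'fov_y': 56.05498627864456, 'cx': 277.35049696494076, 'cy': 206.78467259964125, 'k1': -0.008283202571222639, 'rvec': array([ 2.39265437,  0.71869499, -0.25576447]), 'tvec': array([-423.7514624 , -133.26612131, 1293.25014904])} 0.9960969387755102
wrist {'fov_y': 65.48742551223499, 'cx': 277.64728039950916, 'cy': 211.93960092839535, 'k1': -0.04764278753973881, 'rvec': array([-2.88689382e+00, -2.66482347e-04,  1.01245613e-04]), 'tvec': array([-523.62553432,  -32.13621236,  387.87656014])} 0.9770450680272109
{'time': 0.1, 'joint_positions': array([-1.45973968e-01,  3.42671451e-01,  1.52491572e+00,  3.34460774e-05,
        1.27539803e+00, -1.46049339e-01]), 'dq': array([-0.00141288, -0.00137775, -0.00231742, -0.00104568,  0.00131607,
       -0.00012186]), 'tau': array([ 1.49919495e-03, -4.32001984e+01, -2.44694173e+01,  7.19219679e-02,
        5.25739230e-02, -9.79429342e-05]), 'tool_pos': array([5.24627127e+02, 1.01368490e-01, 2.15706931e+02]), 'tcp_rot': array([-3.14021958e+00, -2.34302130e-04,  1.57086178e+00]), 'contact_force': array([-0.39049996,  0.82230203, -1.07084306]), 'moment': array([0.02168769, 0.02517961, 0.00177826]), 'finger_force': 0.0, 'grip_width': 91.90091184013671}
```

View pics/scene0.png

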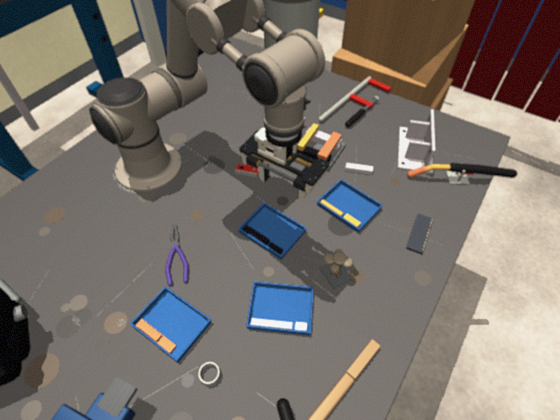

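View pics/wrist0.png

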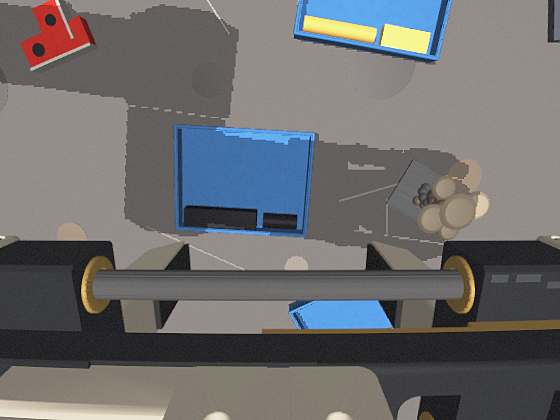

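The wrist view shows the steel tray at (245,180), brass tray at (375,25), tree at (440,195). The scene view shows the stack at (310,145), partly behind the gripper, and trays: brass (350,205), steel (272,230), aluminium (281,307), copper (172,324).

```bash
cat >> h.py <<'E'
def blue(im):
    hsv=cv2.cvtColor(im,cv2.COLOR_RGB2HSV); return cv2.inRange(hsv,(100,120,40),(125,255,255))
E
python3 - <<'E'
from h import *
p,im,d=cap('side'); save('side0',im); np.savez('pics/side0.npz',im=im,X=cloud(p,d))
print(p)
for n in ['scene','side']:
    z=np.load(f'pics/{n}0.npz'); im=z['im'];X=z['X']
    m=cv2.morphologyEx(blue(im),cv2.MORPH_CLOSE,np.ones((3,3)))
    c,_=cv2.findContours(m,cv2.RETR_EXTERNAL,cv2.CHAIN_APPROX_NONE)
    for k in c:
        if cv2.contourArea(k)<400: continue
        mm=np.zeros(m.shape,np.uint8); cv2.drawContours(mm,[k],-1,255,-1)
        P=X[mm>0]; P=P[(P[:,2]<28)&(P[:,2]>-5)]
        if len(P)<200: continue
        r=cv2.minAreaRect(P[:,:2].astype(np.float32)); print(n,cv2.boundingRect(k),np.round(r[0]),np.round(r[1]),round(r[2],1),np.round(np.nanpercentile(P[:,2],[5,50,95]),1))
E
```

```text
{'fov_y': 52.6608762905534, 'cx': 269.0760945615449, 'cy': 207.61496961473202, 'k1': 0.03401870181171705, 'rvec': array([ 0.8810358 , -2.41801606,  1.18571367]), 'tvec': array([ 391.15567969,  221.41323362, 1021.38105419])}
scene (130, 287, 81, 75) [ 434. -353.] [120. 155.] 88.7 [ 0.1  3.6 20.1]
scene (247, 281, 66, 54) [ 634. -174.] [154. 121.] 27.5 [ 0.1  3.6 20.6]
scene (238, 203, 68, 56) [485.   8.] [121. 156.] 87.0 [ 0.3  4.4 20.9]
scene (317, 180, 65, 52) [626. 210.] [123. 154.] 80.8 [ 0.1  4.3 20.1]
scene (0, 0, 122, 83) [-1151.   428.] [426.  32.] 89.5 [ 8.4 18.3 27.2]
side (161, 210, 63, 44) [623. 209.] [122. 158.] 80.8 [-0.6  2.6 19.2]
side (244, 201, 63, 37) [480.   8.] [119. 153.] 86.1 [-0.6  2.3 19.2]
side (251, 164, 47, 24) [ 624. -166.] [149. 107.] 28.7 [-0.6  3.  19.1]
side (328, 157, 37, 30) [ 432. -354.] [124. 148.] 88.1 [-0.6  3.  19.3]
```

View pics/side0.png

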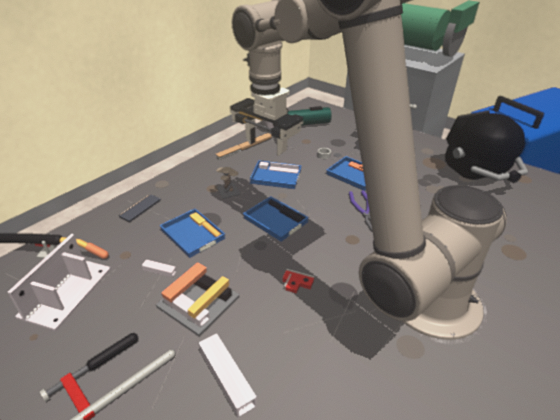

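The side view shows the stack clear: copper (185,282), brass (208,297), silver lower bar (190,308), black (218,287). Long and short silver decoys lie at (227,372) and (158,267).

Run:
```python
from h import *
z=np.load('pics/side0.npz'); im=z['im'];X=z['X']
hsv=cv2.cvtColor(im,cv2.COLOR_RGB2HSV)
roi=np.zeros(im.shape[:2],np.uint8); roi[255:330,150:245]=255
for n,lo,hi in [('cu',(3,110,60),(17,255,255)),('br',(19,110,60),(35,255,255))]:
    m=cv2.inRange(hsv,lo,hi)&roi; P=X[m>0]; P=P[np.isfinite(P[:,0])]
    zt=np.percentile(P[:,2],90); T=P[P[:,2]>zt-4]
    r=cv2.minAreaRect(T[:,:2].astype(np.float32)); print(n,len(T),zt,np.round(r[0]),np.round(r[1]),r[2])
# stock directions per tray
for n,box in [('steel',(238,203,68,56)),('al',(247,281,66,54)),('cu',(130,287,81,75)),('br',(317,180,65,52))]:
    z=np.load('pics/scene0.npz'); m=blue(z['im']);x,y,w,h=box
    P=z['X'][y:y+h,x:x+w].reshape(-1,3); b=m[y:y+h,x:x+w].ravel()>0
    Q=P[(~b)&(P[:,2]>9)&(P[:,2]<19)]; print(n,np.round(np.median(Q,0)))
```

```text
cu 468 53.77708585369223 [429. 363.] [105. 120.] 4.418959140777588
br 345 58.019963812021444 [387. 362.] [ 23. 121.] 4.278958320617676
steel [475. -36.  17.]
al [ 694. -193.   18.]
cu [ 429. -398.   13.]
br [639. 164.  16.]
```

>>> step_arm(
  deltas=[
    [1, 0.1, 0, -0.03, 0],
    [1, 0.1, 0, -0.03, 0],
    [1, 0.1, 0, -0.03, 0],
    [1, 0.1, 0, 0, 0],
  ],
)

```text
time: 0.55
tool_pos: [525.6, 195.4, 261.4]
tcp_rot: [3.138, -0.001, 1.57]
contact_force: [1.5, -0.8, -0.1]
grip_width: 91.7
finger_force: 0.0
```

>>> step_arm(
  deltas=[
    [1, 0.08, -0.05, 0, 0],
    [1, 0.08, -0.05, 0, 0],
    [1, 0.06, -0.05, 0, 0],
    [1, 0.04, -0.04, 0, 0],
    [1, 0, 0, 0, 0],
    [1, 0, 0, 0, 0],
  ],
)

```text
time: 1.15
tool_pos: [429.8, 323.9, 259.3]
tcp_rot: [3.141, 0.0, 1.572]
contact_force: [0.7, 0.1, 0.6]
grip_width: 91.7
finger_force: 0.0
```

Run:
```python
from h import *
for n in ['wrist','scene']:
    p,im,d=cap(n); save(n+'1',im); np.savez(f'pics/{n}1.npz',im=im,X=cloud(p,d))
```

```text
(no output)
```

View pics/wrist1.png

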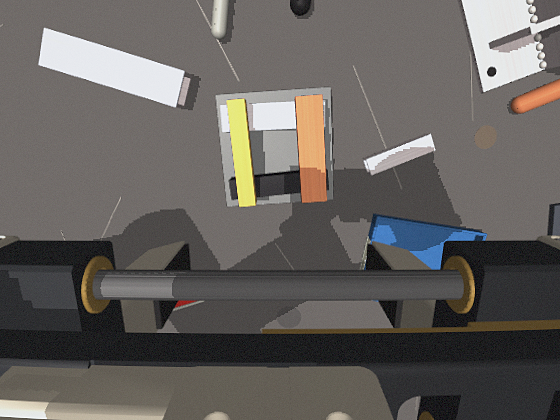

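The wrist view shows brass (241,153) and copper (312,149) across silver (275,115) and black (270,185), with decoys off at (120,65) and (400,155).

```bash
cat >> h.py <<'E'
def rect(P,tag):
    r=cv2.minAreaRect(P[:,:2].astype(np.float32)); b=cv2.boxPoints(r); e=[b[1]-b[0],b[2]-b[1]]
    L=max(e,key=np.linalg.norm); a=np.degrees(np.arctan2(L[1],L[0]))%180
    print(tag,len(P),'c',np.round(r[0],1),'size',np.round(r[1],1),'ang',round(a,1),'z',np.round(np.median(P[:,2]),1)); return r[0],a
def tops(n,lo,hi,roi,z,dz=4,npz=None,er=1):
    d=np.load(npz); im=d['im'];X=d['X']; m=cv2.inRange(cv2.cvtColor(im,cv2.COLOR_RGB2HSV),lo,hi)
    k=np.zeros_like(m); x0,y0,x1,y1=roi; k[y0:y1,x0:x1]=255; m&=k; m&=((abs(X[...,2]-z)<dz)*255).astype(np.uint8)
    m=cv2.morphologyEx(m,cv2.MORPH_OPEN,np.ones((3,3)))
    c,_=cv2.findContours(m,cv2.RETR_EXTERNAL,cv2.CHAIN_APPROX_NONE); c=max(c,key=cv2.contourArea); q=np.zeros_like(m); cv2.drawContours(q,[c],-1,255,-1)
    return rect(X[(q>0)&(m>0)],n)
E
python3 - <<'E'
from h import *
f='pics/wrist1.npz'; roi=(200,80,345,215)
tops('br',(19,110,60),(35,255,255),roi,57,npz=f)
tops('cu',(3,110,60),(17,255,255),roi,53,npz=f)
tops('al',(0,0,170),(180,40,255),roi,37,npz=f)
tops('st',(0,0,0),(180,255,60),roi,37,npz=f)
f='pics/scene1.npz';d=np.load(f)
X=d['X'];w=d['im'];
q=np.isfinite(X[...,0])&(X[...,2]>10)&(X[...,2]<95)&(abs(X[...,0]-620)<90)&(abs(X[...,1]-10)<80); 
rect(X[q&(X[...,0]>575)],'tree')
for n,lo,hi,roi in [('steel stk',(0,0,0),(180,255,60),(238,203,306,259)),('cu stk',(3,110,60),(17,255,255),(130,287,211,362)),('br stk',(19,110,60),(35,255,255),(317,180,382,232)),('al stk',(0,0,170),(180,60,255),(247,281,313,335))]:
    tops(n,lo,hi,roi,14,8,npz=f)
m=cv2.morphologyEx(blue(w),cv2.MORPH_CLOSE,np.ones((3,3)))
for b in [(238,203,68,56),(247,281,66,54),(130,287,81,75),(317,180,65,52)]:
    x,y,a,h=b; P=X[y-3:y+h+3,x-3:x+a+3][m[y-3:y+h+3,x-3:x+a+3]>0]; rect(P[(P[:,2]>14)&(P[:,2]<24)],'rim')
E
```

```text
br 1840 c [388.3 360.8] size [ 20.  119.4] ang 94.9 z 56.3
cu 2801 c [467.1 365.4] size [ 30.1 119.1] ang 94.5 z 52.4
al 1267 c [421.6 403.2] size [54.7 30.2] ang 2.7 z 36.4
st 328 c [445.8 325.2] size [18.5 25.7] ang 91.7 z 36.2
tree 322 c [693.1  -8. ] size [60.2 50.6] ang 70.0 z 74.2
steel stk 103 c [463.1 -34.5] size [17.4 74.3] ang 175.9 z 18.3
cu stk 374 c [ 422.2 -397. ] size [ 20. 115.] ang 179.0 z 14.1
br stk 69 c [660.7 159.9] size [18.2 47.1] ang 166.1 z 14.6
al stk 101 c [ 701.2 -190. ] size [26.4 21.1] ang 31.7 z 18.5
rim 371 c [485.2   8.4] size [120.4 154.4] ang 176.3 z 18.9
rim 347 c [ 633.9 -174.1] size [153.4 120.5] ang 27.4 z 19.4
rim 383 c [ 432.8 -353.2] size [120.  154.9] ang 178.9 z 19.3
rim 202 c [626.1 210.3] size [121.1 154.1] ang 171.3 z 18.4
```

>>> step_arm(
  deltas=[
    [0.65, 0.074, -0.083, 0.05, -0.054],
    [0.65, 0, 0, 0.1, 0],
    [0.65, 0, 0, 0, 0],
    [0.65, 0, 0, 0, 0],
  ],
)

```text
time: 1.65
tool_pos: [396.9, 353.2, 189.2]
tcp_rot: [-3.141, 0.001, 1.654]
contact_force: [0.3, -0.3, 0.8]
grip_width: 64.4
finger_force: 0.0
```

```bash
cat >> h.py <<'E'
from scipy.spatial.transform import Rotation as Ro
def go(x,y,z,yaw):
    o=bot.get_obs(); R=Ro.from_euler('xyz',o['tcp_rot']); c=o['tcp_rot'][2]; t=o['tool_pos']
    dy=(np.degrees(c)-yaw+180)%360-180  # positive turn about tool z lowers yaw
    R2=Ro.from_euler('xyz',[np.pi,0,np.radians(yaw)]); D=np.array([x,y,z])-t
    print('now',np.round(t,1),round(np.degrees(c),1),'F',np.round(o['contact_force'],1),'w',round(o['grip_width'],1),'q1,q6',np.round(o['joint_positions'][[0,5]],2))
    print('turn',round(dy/90,3),'| shift before turn',np.round(R.inv().apply(D)/500,3),'| after',np.round(R2.inv().apply(D)/500,3))
E
python3 -c "
from h import *
go(388.3,360.8,50.5,94.7)"
```

```text
now [396.9 353.2 189.2] 94.8 F [ 0.3 -0.3  0.8] w 64.4 q1,q6 [0.58 0.5 ]
turn 0.001 | shift before turn [ 0.017 -0.016  0.277] | after [ 0.017 -0.016  0.277]
```

>>> step_arm(
  deltas=[
    [0.65, 0.017, -0.016, 0, 0],
    [0.65, 0, 0, 0.08, 0],
    [0.65, 0, 0, 0.08, 0],
    [0.65, 0, 0, 0.06, 0],
    [0.65, 0, 0, 0.03, 0],
    [0.65, 0, 0, 0.02, 0],
    [0.65, 0, 0, 0, 0],
  ],
)

```text
time: 2.35
tool_pos: [387.8, 362.1, 54.3]
tcp_rot: [3.141, -0.0, 1.655]
contact_force: [-0.1, -0.3, 0.7]
grip_width: 59.9
finger_force: 0.0
```

```bash
python3 -c "
from h import *
go(388.3,360.8,50.5,94.7)"
```

```text
now [387.8 362.1  54.3] 94.8 F [-0.1 -0.3  0.7] w 59.9 q1,q6 [0.61 0.52]
turn 0.001 | shift before turn [-0.003  0.001  0.008] | after [-0.003  0.001  0.008]
```

>>> step_arm(
  deltas=[
    [0.65, -0.002, 0.001, 0.008, 0],
    [0.3, 0, 0, 0, 0],
    [0.2, 0, 0, 0, 0],
    [0, 0, 0, 0, 0],
    [0, 0, 0, 0, 0],
    [0, 0, 0, 0, 0],
    [0, 0, 0, 0, 0],
    [0, 0, 0, 0, 0],
  ],
)

```text
time: 3.15
tool_pos: [387.9, 360.9, 49.9]
tcp_rot: [3.141, -0.0, 1.656]
contact_force: [-0.1, 0.3, 0.1]
grip_width: 8.4
finger_force: 0.0
```

>>> step_arm(
  deltas=[
    [0, 0, 0, 0, 0],
    [0, 0, 0, -0.01, 0],
    [0, 0, 0, -0.03, 0],
    [0, 0, 0, -0.06, 0],
    [0, 0, 0, -0.06, 0],
    [0, 0, 0, -0.06, 0],
    [0, 0, 0, 0, 0],
  ],
)

```text
time: 3.85
tool_pos: [389.9, 362.3, 164.5]
tcp_rot: [3.134, -0.004, 1.656]
contact_force: [-0.1, -0.2, 0.2]
grip_width: 0.5
finger_force: 0.0
```

```bash
python3 -c "
from h import *
go(628,222,150,-8.9)"
```

```text
now [389.9 362.3 164.5] 94.9 F [-0.1 -0.2  0.2] w 0.5 q1,q6 [0.6  0.52]
turn 1.153 | shift before turn [-0.32   0.451  0.031] | after [0.514 0.204 0.029]
```

Grip closed on nothing; looking.

Run:
```python
from h import *
for n in ['wrist','side']:
    p,im,d=cap(n); np.savez(f'pics/{n}2.npz',im=im,X=cloud(p,d)); globals()[n]=im
save('w2',np.hstack([wrist[:,:400],side[190:350,90:290].repeat(2,0).repeat(2,1)[:320] if 0 else cv2.resize(side[190:400,90:290],(400,420))]))
```

```text
(no output)
```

View pics/w2.png

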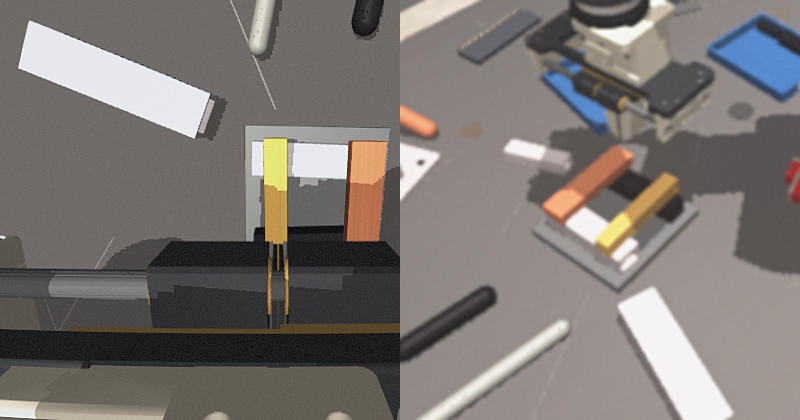

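The side inset shows the stack unmoved with brass still in place and the gripper aligned above it; I'll check where the fingertips really are.

Run:
```python
from h import *
tops('br',(19,110,60),(35,255,255),(240,125,300,245),57,8,npz='pics/wrist2.npz')
d=np.load('pics/side2.npz');X=d['X']
tops('br side',(19,110,60),(35,255,255),(180,260,240,330),57,5,npz='pics/side2.npz')
for f in('pics/side2.npz','pics/wrist2.npz'):
    X=np.load(f)['X']
    q=np.isfinite(X[...,0])&(abs(X[...,0]-390)<70)&(abs(X[...,1]-362)<70)&(X[...,2]>75)&(X[...,2]<240)
    P=X[q]; print(f,len(P),P[:,2].min() if len(P) else '')
    for a in range(80,240,15):
        s=P[(P[:,2]>=a)&(P[:,2]<a+15)]
        if len(s): print(a,len(s),np.round(s.min(0)),np.round(s.max(0)))
```

```text
br 2064 c [386.6 374.4] size [18.9 92. ] ang 95.2 z 56.3
br side 129 c [383.4 399.8] size [21.  45.2] ang 101.3 z 56.4
pics/side2.npz 231 172.25148984675153
170 33 [370. 365. 172.] [405. 374. 185.]
185 101 [368. 350. 185.] [405. 375. 200.]
200 71 [367. 348. 200.] [405. 375. 215.]
215 17 [365. 348. 215.] [377. 373. 223.]
230 9 [356. 358. 233.] [357. 369. 239.]
pics/wrist2.npz 745 173.9258116666301
170 133 [383. 370. 174.] [392. 373. 185.]
185 201 [384. 370. 185.] [392. 373. 200.]
200 101 [385. 352. 200.] [390. 372. 210.]
215 285 [386. 352. 219.] [391. 365. 222.]
230 25 [385. 362. 234.] [391. 368. 236.]
```

>>> step_arm(
  deltas=[
    [0.65, -0.004, -0.002, 0, 0],
    [0.65, 0, 0, 0, 0],
    [0.65, 0, 0, 0, 0],
    [0.65, 0, 0, 0, 0],
    [0.65, 0, 0, 0, 0],
    [0.65, 0, 0, 0, 0],
    [0.65, 0, 0, 0, 0],
  ],
)

```text
time: 4.65
tool_pos: [387.1, 358.8, 159.9]
tcp_rot: [3.141, -0.0, 1.656]
contact_force: [-0.1, -0.3, -0.1]
grip_width: 51.9
finger_force: 0.0
```

```bash
cat >> h.py <<'E'
def tips():
    o=bot.get_obs(); t=o['tool_pos']
    for n in('side','scene','wrist'):
        p,im,d=cap(n); X=cloud(p,d)
        q=np.isfinite(X[...,0])&(abs(X[...,0]-t[0])<70)&(abs(X[...,1]-t[1])<70)&(X[...,2]>t[2]-40)&(X[...,2]<t[2]+40)
        P=X[q]; print(n,len(P),'tool z',round(t[2],1),'lowest',np.round(np.sort(P[:,2])[[0,5,20]],1) if len(P)>20 else '', np.round(P.min(0)),np.round(P.max(0)))
E
python3 -c "
from h import *
go(388.3,360.8,31.5,94.7);tips()"
```

```text
now [387.1 358.8 159.9] 94.9 F [-0.1 -0.3 -0.1] w 51.9 q1,q6 [0.6  0.52]
turn 0.002 | shift before turn [0.004 0.003 0.257] | after [0.004 0.003 0.257]
side 196 tool z 159.9 lowest [169.7 170.7 173.9] [340. 352. 170.] [428. 374. 200.]
scene 97 tool z 159.9 lowest [170.1 174.4 179.3] [343. 344. 170.] [434. 373. 200.]
wrist 1963 tool z 159.9 lowest [169.1 169.5 170.2] [339. 346. 169.] [431. 373. 200.]
```

Tips are about 9 mm above the reported TCP height rather than 11 below, so I go 20 mm lower.

>>> step_arm(
  deltas=[
    [0.65, 0.004, 0.003, 0.06, 0],
    [0.65, 0, 0, 0.08, 0],
    [0.65, 0, 0, 0.06, 0],
    [0.65, 0, 0, 0.02, 0],
    [0.65, 0, 0, 0.02, 0],
    [0.65, 0, 0, 0.01, 0],
    [0.65, 0, 0, 0.01, 0],
    [0.65, 0, 0, 0, 0],
  ],
)

```text
time: 5.6
tool_pos: [388.6, 361.1, 30.2]
tcp_rot: [3.141, -0.0, 1.656]
contact_force: [0.2, 0.0, 0.6]
grip_width: 59.7
finger_force: 0.0
```

>>> step_arm(
  deltas=[
    [0, 0, 0, 0, 0],
    [0, 0, 0, 0, 0],
    [0, 0, 0, 0, 0],
    [0, 0, 0, 0, 0],
    [0, 0, 0, 0, 0],
    [0, 0, 0, 0, 0],
    [0, 0, 0, 0, 0],
    [0, 0, 0, 0, 0],
  ],
)

```text
time: 6.4
tool_pos: [388.5, 361.0, 30.0]
tcp_rot: [3.141, -0.0, 1.656]
contact_force: [0.6, -0.7, 1.0]
grip_width: 19.4
finger_force: 30.0
```

>>> step_arm(
  deltas=[
    [0, 0, 0, -0.01, 0],
    [0, 0, 0, -0.03, 0],
    [0, 0, 0, -0.06, 0],
    [0, 0, 0, -0.08, 0],
    [0, 0, 0, -0.06, 0],
    [0, 0, 0, -0.02, -0.08],
    [0, 0, 0, 0, -0.09],
    [0, 0, 0, 0, -0.09],
  ],
)

```text
time: 7.2
tool_pos: [387.8, 360.6, 160.1]
tcp_rot: [-3.141, 0.0, 2.07]
contact_force: [0.8, -0.3, -5.2]
grip_width: 19.8
finger_force: 30.0
```

>>> step_arm(
  deltas=[
    [0, 0, 0, 0, -0.09],
    [0, 0, 0, 0, -0.09],
    [0, 0, 0, 0, -0.09],
    [0, 0, 0, 0, -0.09],
    [0, 0, 0, 0, -0.09],
    [0, 0, 0, 0, -0.09],
    [0, 0, 0, 0, -0.047],
    [0, 0, 0, 0, 0],
  ],
)

```text
time: 8.0
tool_pos: [387.8, 360.5, 159.4]
tcp_rot: [-3.14, -0.001, 2.987]
contact_force: [0.1, 0.3, -4.4]
grip_width: 20.0
finger_force: 30.0
```

```bash
python3 -c "
from h import *
go(628,222,110,171.1)"
```

```text
now [387.8 360.5 159.4] 171.1 F [ 0.1  0.3 -4.4] w 20.0 q1,q6 [ 0.6  -0.81]
turn 0.0 | shift before turn [-0.518 -0.199  0.098] | after [-0.518 -0.199  0.099]
```

>>> step_arm(
  deltas=[
    [0, -0.04, -0.015, 0, 0],
    [0, -0.08, -0.031, 0, 0],
    [0, -0.08, -0.031, 0, 0],
    [0, -0.08, -0.031, 0, 0],
    [0, -0.08, -0.031, 0, 0],
    [0, -0.08, -0.031, 0.02, 0],
    [0, -0.05, -0.019, 0.04, 0],
    [0, -0.028, -0.01, 0.04, 0],
  ],
)

```text
time: 8.8
tool_pos: [630.7, 220.4, 108.7]
tcp_rot: [-3.141, 0.0, 2.981]
contact_force: [0.3, 0.4, -4.6]
grip_width: 19.7
finger_force: 30.0
```

>>> step_arm(
  deltas=[
    [0, 0, 0, 0, 0],
    [0, 0, 0, 0, 0],
    [0, 0, 0, 0, 0],
  ],
)

```text
time: 9.1
tool_pos: [628.5, 223.4, 111.0]
tcp_rot: [3.141, 0.001, 2.986]
contact_force: [0.6, 1.0, -4.5]
grip_width: 19.8
finger_force: 30.0
```

Run:
```python
from h import *
go(628,222,-4,171.1)
p,im,d=cap('scene'); X=cloud(p,d); np.savez('pics/scene3.npz',im=im,X=X); save('s3',cv2.resize(im[120:260,220:420],(800,560)))
```

```text
now [628.5 223.4 111. ] 171.1 F [ 0.6  1.  -4.5] w 19.8 q1,q6 [ 0.23 -1.19]
turn -0.0 | shift before turn [ 0.001 -0.003  0.23 ] | after [ 0.001 -0.003  0.23 ]
```

View pics/s3.png

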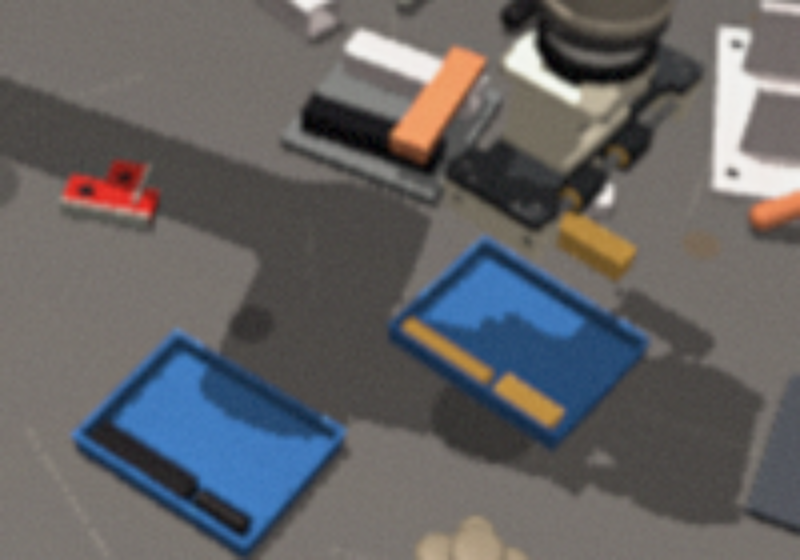

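Brass bar (595,245 in the crop) hangs parallel to its tray; the stack's other three bars are undisturbed. Lowering.

>>> step_arm(
  deltas=[
    [0, 0, -0.003, 0.04, 0],
    [0, 0, 0, 0.06, 0],
    [0, 0, 0, 0.05, 0],
    [0, 0, 0, 0.03, 0],
    [0, 0, 0, 0.02, 0],
    [0, 0, 0, 0.01, 0],
    [0, 0, 0, 0.006, 0],
    [0, 0, 0, 0.004, 0],
  ],
)

```text
time: 9.95
tool_pos: [629.3, 221.2, 0.8]
tcp_rot: [3.141, 0.002, 2.986]
contact_force: [0.2, -0.3, -4.5]
grip_width: 19.7
finger_force: 30.0
```

>>> step_arm(
  deltas=[
    [0, 0, 0, 0.004, 0],
    [0, 0, 0, 0.002, 0],
    [0, 0, 0, 0.002, 0],
    [0, 0, 0, 0, 0],
    [0, 0, 0, 0, 0],
  ],
)

```text
time: 10.45
tool_pos: [628.7, 221.0, -3.9]
tcp_rot: [3.141, 0.0, 2.986]
contact_force: [0.2, 0.6, -3.9]
grip_width: 20.0
finger_force: 30.0
```

>>> step_arm(
  deltas=[
    [0, 0, 0, 0.001, 0],
    [0, 0, 0, 0, 0],
    [0, 0, 0, 0.001, 0],
    [0, 0, 0, 0, 0],
    [0, 0, 0, 0, 0],
  ],
)

```text
time: 10.95
tool_pos: [628.8, 221.0, -4.0]
tcp_rot: [3.141, 0.001, 2.986]
contact_force: [-3.8, -0.9, 5.2]
grip_width: 19.7
finger_force: 30.0
```

>>> step_arm(
  deltas=[
    [0.24, 0, 0, -0.001, 0],
    [0.28, 0, 0, 0, 0],
    [0.32, 0, 0, 0, 0],
    [0.32, 0, 0, 0, 0],
    [0.32, 0, 0, -0.02, 0],
    [0.32, 0, 0, -0.06, 0],
    [0.4, 0, 0, -0.1, 0],
    [0.65, 0, 0, -0.1, 0],
  ],
)

```text
time: 11.75
tool_pos: [628.1, 220.9, 137.1]
tcp_rot: [-3.141, -0.001, 2.986]
contact_force: [0.9, 0.4, -0.6]
grip_width: 40.8
finger_force: 0.0
```

Run:
```python
from h import *
p,im,d=cap('scene'); X=cloud(p,d); np.savez('pics/scene4.npz',im=im,X=X)
tops('br placed',(15,100,40),(35,255,255),(317,160,400,232),23,3,npz='pics/scene4.npz')
tops('cu',(3,110,60),(17,255,255),(280,120,350,165),53,npz='pics/scene4.npz')
go(467.1,365.4,150,94.4)
```

```text
br placed 26 c [612.2 222.6] size [14.9 17.2] ang 117.8 z 23.1
cu 225 c [468.1 367.3] size [ 30.7 125.1] ang 95.1 z 52.7
now [632.6 222.  147.9] 171.1 F [3.6 1.4 7.5] w 44.4 q1,q6 [ 0.22 -1.19]
turn 0.852 | shift before turn [ 0.371  0.232 -0.008] | after [ 0.311 -0.308 -0.004]
```

>>> step_arm(
  deltas=[
    [0.65, 0.04, 0.025, 0, 0],
    [0.65, 0.08, 0.05, 0, 0],
    [0.65, 0.08, 0.05, 0, 0],
    [0.65, 0.08, 0.05, 0, 0],
    [0.65, 0.06, 0.038, 0, 0],
    [0.65, 0.031, 0.019, 0, 0.09],
    [0.65, 0, 0, 0, 0.09],
    [0.65, 0, 0, 0, 0.09],
  ],
)

```text
time: 12.6
tool_pos: [462.7, 365.2, 136.2]
tcp_rot: [3.14, 0.001, 2.558]
contact_force: [0.4, -0.4, -0.2]
grip_width: 59.7
finger_force: 0.0
```

>>> step_arm(
  deltas=[
    [0.65, 0, 0, 0, 0.09],
    [0.65, 0, 0, 0, 0.09],
    [0.65, 0, 0, 0, 0.09],
    [0.65, 0, 0, 0, 0.09],
    [0.65, 0, 0, 0, 0.09],
    [0.65, 0, 0, 0, 0.09],
    [0.65, 0, 0, 0, 0.042],
    [0.65, 0, 0, 0, 0],
  ],
)

```text
time: 13.4
tool_pos: [463.5, 364.5, 136.0]
tcp_rot: [3.141, -0.0, 1.647]
contact_force: [0.4, 0.2, 0.7]
grip_width: 59.6
finger_force: 0.0
```

Run:
```python
from h import *
go(467.1,365.4,30,94.4)
p,im,d=cap('scene'); X=cloud(p,d); np.savez('pics/scene4.npz',im=im,X=X)
tops('br placed',(15,100,40),(35,255,255),(317,160,400,232),23,3,npz='pics/scene4.npz')
```

```text
now [463.5 364.5 136. ] 94.4 F [0.4 0.2 0.7] w 59.6 q1,q6 [0.54 0.46]
turn -0.0 | shift before turn [0.001 0.007 0.212] | after [0.001 0.007 0.212]
br placed 74 c [596.4 227.2] size [21.1 52.7] ang 173.2 z 22.9
```

>>> step_arm(
  deltas=[
    [0.65, 0.001, 0.007, 0.05, 0],
    [0.65, 0, 0, 0.07, 0],
    [0.65, 0, 0, 0.05, 0],
    [0.65, 0, 0, 0.02, 0],
    [0.65, 0, 0, 0.012, 0],
    [0.65, 0, 0, 0.01, 0],
    [0.65, 0, 0, 0, 0],
  ],
)

```text
time: 14.15
tool_pos: [467.1, 365.4, 29.9]
tcp_rot: [3.141, -0.0, 1.648]
contact_force: [0.3, -0.0, 0.1]
grip_width: 59.7
finger_force: 0.0
```

>>> step_arm(
  deltas=[
    [0, 0, 0, 0, 0],
    [0, 0, 0, 0, 0],
    [0, 0, 0, 0, 0],
    [0, 0, 0, 0, 0],
    [0, 0, 0, 0, 0],
    [0, 0, 0, 0, 0],
    [0, 0, 0, 0, 0],
  ],
)

```text
time: 14.85
tool_pos: [467.2, 365.2, 29.8]
tcp_rot: [3.141, -0.0, 1.648]
contact_force: [0.6, 0.1, 2.5]
grip_width: 29.8
finger_force: 30.0
```

>>> step_arm(
  deltas=[
    [0, 0, 0, -0.01, 0],
    [0, 0, 0, -0.03, 0],
    [0, 0, 0, -0.06, 0],
    [0, 0, 0, -0.08, 0],
    [0, 0, 0, -0.06, 0],
    [0, 0, 0, -0.02, 0],
    [0, 0, 0, 0, 0],
  ],
)

```text
time: 15.55
tool_pos: [466.8, 365.3, 160.0]
tcp_rot: [3.14, -0.001, 1.648]
contact_force: [0.7, 0.1, -4.3]
grip_width: 29.7
finger_force: 30.0
```

Run:
```python
from h import *
go(433,-341.2,150,-1.3)
```

```text
now [466.8 365.3 160. ] 94.4 F [ 0.7  0.1 -4.3] w 29.7 q1,q6 [0.53 0.46]
turn 1.064 | shift before turn [-1.404 -0.176  0.019] | after [-0.036  1.414  0.02 ]
```

>>> step_arm(
  deltas=[
    [0, -0.04, -0.005, 0, 0],
    [0, -0.08, -0.01, 0, 0],
    [0, -0.08, -0.01, 0, 0],
    [0, -0.08, -0.01, 0, 0],
    [0, -0.08, -0.01, 0, 0],
    [0, -0.08, -0.01, 0, 0],
    [0, -0.08, -0.01, 0, 0],
    [0, -0.08, -0.01, 0, 0],
  ],
)

```text
time: 16.35
tool_pos: [450.5, 61.7, 157.2]
tcp_rot: [-3.137, -0.0, 1.648]
contact_force: [0.4, -0.7, -3.8]
grip_width: 29.7
finger_force: 30.0
```

>>> step_arm(
  deltas=[
    [0, -0.08, -0.01, 0, 0],
    [0, -0.08, -0.01, 0, 0],
    [0, -0.08, -0.01, 0, 0],
    [0, -0.08, -0.01, 0, 0],
    [0, -0.08, -0.01, 0, 0],
    [0, -0.08, -0.01, 0, 0],
    [0, -0.08, -0.01, 0, 0],
    [0, -0.08, -0.01, 0, 0],
  ],
)

```text
time: 17.15
tool_pos: [435.6, -259.7, 156.9]
tcp_rot: [-3.138, -0.003, 1.647]
contact_force: [1.6, 0.1, -4.7]
grip_width: 29.3
finger_force: 30.0
```

>>> step_arm(
  deltas=[
    [0, -0.08, -0.01, 0, 0],
    [0, -0.05, -0.007, 0, 0],
    [0, -0.034, -0.004, 0, 0.09],
    [0, 0, 0, 0, 0.09],
    [0, 0, 0, 0, 0.09],
    [0, 0, 0, 0, 0.09],
    [0, 0, 0, 0, 0.09],
    [0, 0, 0, 0, 0.09],
  ],
)

```text
time: 17.95
tool_pos: [431.9, -340.4, 156.5]
tcp_rot: [-3.136, -0.0, 0.794]
contact_force: [0.2, -0.6, -5.1]
grip_width: 29.3
finger_force: 30.0
```

>>> step_arm(
  deltas=[
    [0, 0, 0, 0, 0.09],
    [0, 0, 0, 0, 0.09],
    [0, 0, 0, 0, 0.09],
    [0, 0, 0, 0, 0.09],
    [0, 0, 0, 0, 0.09],
    [0, 0, 0, 0, 0.074],
    [0, 0, 0, 0, 0],
    [0, 0, 0, 0, 0],
  ],
)

```text
time: 18.75
tool_pos: [432.3, -340.8, 157.7]
tcp_rot: [-3.139, 0.002, -0.02]
contact_force: [0.6, -0.4, -4.4]
grip_width: 29.8
finger_force: 30.0
```

Run:
```python
from h import *
go(433,-341.2,-4,-1.3)
p,im,d=cap('scene'); X=cloud(p,d); np.savez('pics/scene5.npz',im=im,X=X)
tops('br placed',(15,100,40),(35,255,255),(317,160,400,232),23,3,npz='pics/scene5.npz')
m=cv2.morphologyEx(blue(im),cv2.MORPH_CLOSE,np.ones((3,3)))
tops('steel',(0,0,0),(180,255,60),(265,125,335,170),37,npz='pics/scene5.npz')
tops('al',(0,0,140),(180,60,255),(250,120,345,165),37,npz='pics/scene5.npz')
```

```text
now [ 432.3 -340.8  157.7] -1.2 F [ 0.6 -0.4 -4.4] w 29.8 q1,q6 [-0.81  0.78]
turn 0.001 | shift before turn [0.002 0.001 0.323] | after [0.001 0.001 0.323]
br placed 59 c [616.2 224.1] size [17.6 42.3] ang 172.6 z 22.8
steel 122 c [450.2 324.9] size [81.8 21.9] ang 5.9 z 36.6
al 231 c [425.2 405.3] size [119.9  36.5] ang 0.8 z 36.7
```

>>> step_arm(
  deltas=[
    [0, 0.001, 0.001, 0.04, 0],
    [0, 0, 0, 0.08, 0],
    [0, 0, 0, 0.08, 0],
    [0, 0, 0, 0.05, 0],
    [0, 0, 0, 0.03, 0],
    [0, 0, 0, 0.02, 0],
    [0, 0, 0, 0.008, 0],
    [0, 0, 0, 0.004, 0],
  ],
)

```text
time: 19.6
tool_pos: [433.7, -342.3, 3.5]
tcp_rot: [3.141, -0.0, -0.023]
contact_force: [-0.1, 0.3, -3.9]
grip_width: 29.8
finger_force: 30.0
```

>>> step_arm(
  deltas=[
    [0, 0, 0, 0.004, 0],
    [0, 0, 0, 0.002, 0],
    [0, 0, 0, 0.002, 0],
    [0, 0, 0, 0, 0],
    [0, 0, 0, 0, 0],
  ],
)

```text
time: 20.1
tool_pos: [433.6, -342.2, -0.3]
tcp_rot: [3.141, -0.0, -0.024]
contact_force: [0.3, 0.1, -4.2]
grip_width: 29.7
finger_force: 30.0
```

>>> step_arm(
  deltas=[
    [0, 0, 0, 0.003, 0],
    [0, 0, 0, 0.003, 0],
    [0, 0, 0, 0, 0],
    [0, 0, 0, 0.001, 0],
    [0, 0, 0, 0, 0],
  ],
)

```text
time: 20.6
tool_pos: [433.5, -342.1, -4.1]
tcp_rot: [-3.142, -0.0, -0.024]
contact_force: [0.0, 0.1, -3.4]
grip_width: 29.7
finger_force: 30.0
```

>>> step_arm(
  deltas=[
    [0, 0, 0, 0.001, 0],
    [0, 0, 0, 0, 0],
    [0, 0, 0, 0.0006, 0],
    [0, 0, 0, 0, 0],
  ],
)

```text
time: 21.0
tool_pos: [433.5, -342.1, -4.2]
tcp_rot: [3.141, -0.0, -0.024]
contact_force: [-1.7, 0.9, 5.1]
grip_width: 29.6
finger_force: 30.0
```

>>> step_arm(
  deltas=[
    [0.34, 0, 0, -0.001, 0],
    [0.38, 0, 0, 0, 0],
    [0.4, 0, 0, 0, 0],
    [0.4, 0, 0, 0, 0],
    [0.4, 0, 0, -0.02, 0],
    [0.4, 0, 0, -0.06, 0],
    [0.5, 0, 0, -0.1, 0],
    [0.65, 0, 0, -0.1, 0],
  ],
)

```text
time: 21.8
tool_pos: [433.1, -341.7, 137.4]
tcp_rot: [-3.141, 0.001, -0.024]
contact_force: [1.0, -0.3, 0.4]
grip_width: 48.2
finger_force: 0.0
```

>>> step_arm(
  deltas=[
    [0.65, 0, -0.08, -0.06, 0],
    [0.65, 0, -0.08, -0.06, 0],
    [0.65, 0, -0.08, -0.06, 0],
    [0.65, 0, -0.1, 0, 0],
    [0.65, 0, -0.1, 0, 0],
    [0.65, 0, -0.1, 0, 0],
    [0.65, 0, -0.1, 0, 0],
    [0.65, 0, -0.1, 0, 0],
  ],
)

```text
time: 22.6
tool_pos: [441.8, 29.7, 226.6]
tcp_rot: [3.141, -0.002, -0.024]
contact_force: [1.1, -0.3, -0.2]
grip_width: 59.5
finger_force: 0.0
```

>>> step_arm(
  deltas=[
    [0.65, 0, -0.1, 0, 0],
    [0.65, 0, -0.1, 0, 0],
    [0.65, 0, -0.1, 0, 0],
    [0.65, 0, -0.1, 0, 0],
    [0.65, 0, -0.1, 0, 0],
    [0.65, 0, -0.03, 0, 0],
    [0.65, 0, 0, 0, 0],
  ],
)

```text
time: 23.3
tool_pos: [447.9, 294.6, 225.8]
tcp_rot: [-3.141, -0.0, -0.02]
contact_force: [-0.3, -0.3, 0.8]
grip_width: 59.9
finger_force: 0.0
```

Run:
```python
from h import *
go(430,325,260,-1.3)
p,im,d=cap('scene'); X=cloud(p,d); np.savez('pics/scene6.npz',im=im,X=X); A=im
tops('cu placed',(3,110,40),(17,255,255),(130,280,211,362),19,2.5,npz='pics/scene6.npz')
tops('br placed',(15,100,40),(35,255,255),(317,160,400,232),23,3,npz='pics/scene6.npz')
p,im,d=cap('wrist'); X=cloud(p,d); np.savez('pics/wrist6.npz',im=im,X=X)
save('v6',np.hstack([im[:,:400],cv2.resize(A[100:380,120:387],(400,420))]))
```

```text
now [447.9 294.6 225.8] -1.1 F [-0.3 -0.3  0.8] w 59.9 q1,q6 [0.44 2.03]
turn 0.002 | shift before turn [-0.037 -0.06  -0.068] | after [-0.037 -0.06  -0.068]
cu placed 143 c [ 462.8 -341.1] size [21.9 63. ] ang 171.0 z 18.7
br placed 68 c [666.4 214.8] size [22.3 40.8] ang 178.9 z 22.6
```

View pics/v6.png

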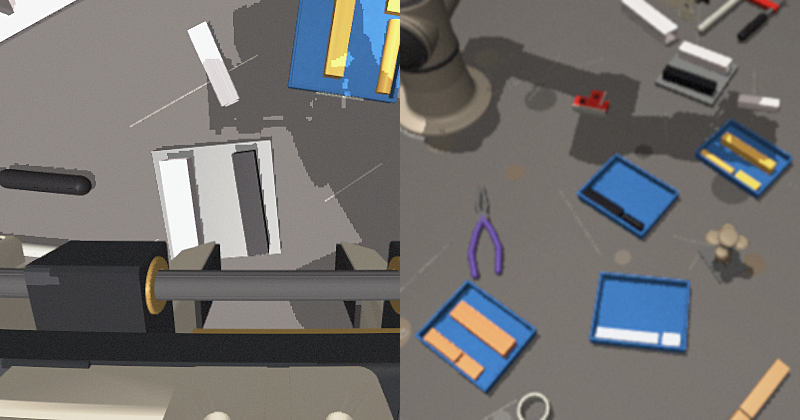

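Copper lies flat in its tray (482,328), brass in its (748,152), and the last two bars are clear on the plate at (180,205) and (250,200) in the wrist half.

Run:
```python
from h import *
for f,rois in [('pics/wrist6.npz',[('al',(150,140,212,265)),('st',(215,140,285,265))])]:
    X=np.load(f)['X']
    for n,(a,b,c,d) in rois:
        P=X[b:d,a:c].reshape(-1,3); P=P[np.isfinite(P[:,0])&(abs(P[:,2]-36.5)<4)]; rect(P,n)
d=np.load('pics/scene6.npz');X=d['X'];P=X[90:180,240:360].reshape(-1,3);P=P[np.isfinite(P[:,0])&(abs(P[:,2]-37)<4)&(abs(P[:,0]-430)<80)]
rect(P[P[:,1]>366],'al s');r=rect(P[(P[:,1]<366)&(P[:,1]>300)],'st s')
go(430,327,100,4)
```

```text
al 2389 c [427.9 403.1] size [110.4  31.2] ang 3.0 z 36.1
st 2302 c [430.3 323. ] size [119.1  25.2] ang 6.2 z 36.1
al s 239 c [423.6 406.2] size [120.5  35.5] ang 1.9 z 36.6
st s 216 c [432.3 324.9] size [120.2  31.5] ang 4.6 z 36.5
now [448.2 292.  225.8] -1.3 F [ 1.2 -0.9 -0.6] w 59.6 q1,q6 [0.43 2.03]
turn -0.059 | shift before turn [-0.038 -0.069  0.251] | after [-0.031 -0.072  0.252]
```

>>> step_arm(
  deltas=[
    [0.65, -0.036, -0.063, 0.05, 0],
    [0.65, 0, 0, 0.1, -0.081],
    [0.65, 0, 0, 0.1, 0],
    [0.65, 0, 0, 0, 0],
    [0.65, 0, 0, 0, 0],
  ],
)

```text
time: 23.9
tool_pos: [431.9, 323.5, 101.6]
tcp_rot: [3.141, 0.0, 0.101]
contact_force: [0.2, -0.4, -0.2]
grip_width: 59.9
finger_force: 0.0
```

Run:
```python
from h import *
go(430.5,323.3,5,6)
```

```text
now [431.9 323.5 101.6] 5.8 F [ 0.2 -0.4 -0.2] w 59.9 q1,q6 [0.5  1.97]
turn -0.002 | shift before turn [-0.003 -0.     0.193] | after [-0.003  0.     0.193]
```

>>> step_arm(
  deltas=[
    [0.65, -0.003, 0, 0.05, 0],
    [0.65, 0, 0, 0.06, 0],
    [0.65, 0, 0, 0.04, 0],
    [0.65, 0, 0, 0.02, 0],
    [0.65, 0, 0, 0.012, 0],
    [0.65, 0, 0, 0.01, 0],
    [0.65, 0, 0, 0, 0],
  ],
)

```text
time: 24.6
tool_pos: [430.3, 324.7, 5.4]
tcp_rot: [-3.141, -0.001, 0.103]
contact_force: [1.1, -0.2, -0.2]
grip_width: 59.6
finger_force: 0.0
```

>>> step_arm(
  deltas=[
    [0, 0, 0, 0, 0],
    [0, 0, 0, 0, 0],
    [0, 0, 0, 0, 0],
    [0, 0, 0, 0, 0],
    [0, 0, 0, 0, 0],
    [0, 0, 0, 0, 0],
    [0, 0, 0, 0, 0],
  ],
)

```text
time: 25.3
tool_pos: [429.7, 324.3, 4.7]
tcp_rot: [3.141, -0.0, 0.104]
contact_force: [0.1, -1.6, 3.0]
grip_width: 24.9
finger_force: 30.0
```

>>> step_arm(
  deltas=[
    [0, 0, 0, -0.01, 0],
    [0, 0, 0, -0.03, 0],
    [0, 0, 0, -0.06, 0],
    [0, 0, 0, -0.08, 0],
    [0, 0, 0, -0.06, 0],
    [0, 0, 0, -0.02, 0],
    [0, 0, 0, 0, 0],
  ],
)

```text
time: 26.0
tool_pos: [429.9, 324.8, 135.2]
tcp_rot: [-3.141, -0.002, 0.104]
contact_force: [-0.5, -0.9, -6.7]
grip_width: 24.9
finger_force: 30.0
```

Run:
```python
from h import *
go(485.3,20.4,120,-3.7)
```

```text
now [429.9 324.8 135.2] 5.9 F [-0.5 -0.9 -6.7] w 24.9 q1,q6 [0.5  1.97]
turn 0.107 | shift before turn [0.047 0.617 0.03 ] | after [0.15 0.6  0.03]
```

>>> step_arm(
  deltas=[
    [0, 0.003, 0.04, 0, 0.05],
    [0, 0.018, 0.08, 0, 0.057],
    [0, 0.02, 0.08, 0, 0],
    [0, 0.02, 0.08, 0, 0],
    [0, 0.02, 0.08, 0, 0],
    [0, 0.02, 0.08, 0, 0],
    [0, 0.02, 0.08, 0, 0],
    [0, 0.018, 0.06, 0, 0],
  ],
)

```text
time: 26.8
tool_pos: [485.9, 29.6, 132.2]
tcp_rot: [3.141, 0.005, -0.066]
contact_force: [0.3, 0.4, -6.6]
grip_width: 24.8
finger_force: 30.0
```

>>> step_arm(
  deltas=[
    [0, 0.003, 0.02, 0, 0],
    [0, 0, 0, 0, 0],
    [0, 0, 0, 0, 0],
    [0, 0, 0, 0, 0],
  ],
)

```text
time: 27.2
tool_pos: [487.5, 22.8, 133.9]
tcp_rot: [-3.141, 0.002, -0.063]
contact_force: [-0.4, -0.2, -6.6]
grip_width: 24.6
finger_force: 30.0
```

Run:
```python
from h import *
go(485.3,20.4,-4,-3.7)
```

```text
now [487.5  22.8 133.9] -3.6 F [-0.4 -0.2 -6.6] w 24.6 q1,q6 [-0.11  1.52]
turn 0.001 | shift before turn [-0.004  0.005  0.276] | after [-0.004  0.005  0.276]
```

>>> step_arm(
  deltas=[
    [0, -0.004, 0.004, 0.04, 0],
    [0, 0, 0, 0.08, 0],
    [0, 0, 0, 0.07, 0],
    [0, 0, 0, 0.04, 0],
    [0, 0, 0, 0.02, 0],
    [0, 0, 0, 0.01, 0],
    [0, 0, 0, 0.006, 0],
    [0, 0, 0, 0, 0],
  ],
)

```text
time: 28.0
tool_pos: [486.7, 19.9, 2.2]
tcp_rot: [3.142, -0.001, -0.064]
contact_force: [0.0, 0.3, -5.3]
grip_width: 24.7
finger_force: 30.0
```

>>> step_arm(
  deltas=[
    [0, 0, 0, 0.003, 0],
    [0, 0, 0, 0.002, 0],
    [0, 0, 0, 0.001, 0],
    [0, 0, 0, 0, 0],
  ],
)

```text
time: 28.4
tool_pos: [486.2, 19.7, -1.2]
tcp_rot: [3.142, -0.0, -0.065]
contact_force: [-0.9, 0.6, -7.1]
grip_width: 24.9
finger_force: 30.0
```

>>> step_arm(
  deltas=[
    [0, 0, 0, 0.003, 0],
    [0, 0, 0, 0.002, 0],
    [0, 0, 0, 0, 0],
    [0, 0, 0, 0.001, 0],
    [0, 0, 0, 0, 0],
  ],
)

```text
time: 28.9
tool_pos: [486.1, 19.7, -4.3]
tcp_rot: [3.142, -0.0, -0.064]
contact_force: [-0.9, 0.2, -4.9]
grip_width: 24.8
finger_force: 30.0
```

>>> step_arm(
  deltas=[
    [0, 0, 0, 0.001, 0],
    [0, 0, 0, 0, 0],
    [0, 0, 0, 0.0006, 0],
    [0, 0, 0, 0, 0],
  ],
)

```text
time: 29.3
tool_pos: [486.1, 19.7, -4.3]
tcp_rot: [3.142, -0.0, -0.064]
contact_force: [-3.0, -0.3, 8.7]
grip_width: 24.7
finger_force: 30.0
```

>>> step_arm(
  deltas=[
    [0.29, 0, 0, -0.001, 0],
    [0.33, 0, 0, 0, 0],
    [0.36, 0, 0, 0, 0],
    [0.36, 0, 0, 0, 0],
    [0.36, 0, 0, -0.02, 0],
    [0.36, 0, 0, -0.06, 0],
    [0.5, 0, 0, -0.1, 0],
    [0.65, 0, 0, -0.1, 0],
  ],
)

```text
time: 30.1
tool_pos: [485.4, 19.8, 137.2]
tcp_rot: [-3.142, 0.001, -0.064]
contact_force: [1.2, -0.8, 0.4]
grip_width: 44.9
finger_force: 0.0
```

>>> step_arm(
  deltas=[
    [0.65, 0, 0, 0, -0.075],
    [0.65, 0, 0, 0, 0],
  ],
)

```text
time: 30.3
tool_pos: [486.8, 19.7, 137.4]
tcp_rot: [3.141, -0.004, 0.055]
contact_force: [-0.4, 0.5, -0.1]
grip_width: 58.1
finger_force: 0.0
```

Run:
```python
from h import *
go(424.5,404.5,135,3)
p,im,d=cap('side'); X=cloud(p,d); P=X[255:330,150:245].reshape(-1,3); P=P[np.isfinite(P[:,0])&(abs(P[:,2]-36.5)<4)]; rect(P,'al side')
```

```text
now [486.8  19.7 137.4] 3.1 F [-0.4  0.5 -0.1] w 58.1 q1,q6 [-0.12  1.4 ]
turn 0.001 | shift before turn [-0.082 -0.775  0.004] | after [-0.084 -0.775  0.005]
al side 579 c [423.2 404.3] size [121.6  32.6] ang 2.8 z 36.6
```

>>> step_arm(
  deltas=[
    [0.65, -0.005, -0.05, 0, 0],
    [0.65, -0.01, -0.095, 0, 0],
    [0.65, -0.01, -0.095, 0, 0],
    [0.65, -0.01, -0.095, 0, 0],
    [0.65, -0.01, -0.095, 0, 0],
    [0.65, -0.01, -0.095, 0, 0],
    [0.65, -0.01, -0.095, 0, 0],
    [0.65, -0.01, -0.095, 0, 0],
  ],
)

```text
time: 31.15
tool_pos: [428.1, 376.1, 133.8]
tcp_rot: [3.14, 0.003, 0.05]
contact_force: [1.6, -0.5, -0.3]
grip_width: 59.6
finger_force: 0.0
```

>>> step_arm(
  deltas=[
    [0.65, -0.008, -0.06, 0, 0],
    [0.65, 0, 0, 0, 0],
    [0.65, 0, 0, 0, 0],
    [0.65, 0, 0, 0, 0],
  ],
)

```text
time: 31.55
tool_pos: [423.8, 403.1, 134.4]
tcp_rot: [3.14, 0.002, 0.051]
contact_force: [0.5, -0.1, 0.1]
grip_width: 59.9
finger_force: 0.0
```

Run:
```python
from h import *
go(424,404,5,3)
```

```text
now [423.8 403.1 134.4] 2.9 F [ 0.5 -0.1  0.1] w 59.9 q1,q6 [0.63 2.15]
turn -0.001 | shift before turn [ 0.001 -0.002  0.259] | after [ 0.    -0.002  0.259]
```

>>> step_arm(
  deltas=[
    [0.65, 0, -0.002, 0.05, 0],
    [0.65, 0, 0, 0.08, 0],
    [0.65, 0, 0, 0.06, 0],
    [0.65, 0, 0, 0.04, 0],
    [0.65, 0, 0, 0.016, 0],
    [0.65, 0, 0, 0.012, 0],
    [0.65, 0, 0, 0, 0],
  ],
)

```text
time: 32.25
tool_pos: [424.3, 405.0, 6.5]
tcp_rot: [-3.142, -0.0, 0.052]
contact_force: [1.1, -0.1, -0.4]
grip_width: 59.8
finger_force: 0.0
```

>>> step_arm(
  deltas=[
    [0, 0, 0, 0, 0],
    [0, 0, 0, 0, 0],
    [0, 0, 0, 0, 0],
    [0, 0, 0, 0, 0],
    [0, 0, 0, 0, 0],
    [0, 0, 0, 0, 0],
    [0, 0, 0, 0, 0],
  ],
)

```text
time: 32.95
tool_pos: [424.0, 405.6, 6.7]
tcp_rot: [-3.141, -0.0, 0.053]
contact_force: [-0.9, -1.8, 4.4]
grip_width: 29.8
finger_force: 30.0
```

>>> step_arm(
  deltas=[
    [0, 0, 0, -0.01, 0],
    [0, 0, 0, -0.03, 0],
    [0, 0, 0, -0.06, 0],
    [0, 0, 0, -0.08, 0],
    [0, 0, 0, -0.08, 0],
    [0, 0, 0, -0.04, 0],
    [0, 0, 0, 0, 0],
  ],
)

```text
time: 33.65
tool_pos: [425.3, 406.6, 159.8]
tcp_rot: [-3.138, -0.006, 0.054]
contact_force: [0.4, -0.8, -0.4]
grip_width: 29.7
finger_force: 30.0
```

Run:
```python
from h import *
go(500,0,150,3)
```

```text
now [425.3 406.6 159.8] 3.1 F [ 0.4 -0.8 -0.4] w 29.7 q1,q6 [0.63 2.15]
turn 0.001 | shift before turn [0.106 0.82  0.017] | after [0.107 0.82  0.02 ]
```

>>> step_arm(
  deltas=[
    [0, 0.012, 0.04, 0, 0],
    [0, 0.0237, 0.08, 0, 0],
    [0, 0.0237, 0.08, 0, 0],
    [0, 0.0237, 0.08, 0, 0],
    [0, 0.0237, 0.08, 0, 0],
    [0, 0.0237, 0.08, 0, 0],
    [0, 0.0237, 0.08, 0, 0],
    [0, 0.0237, 0.08, 0, 0],
  ],
)

```text
time: 34.45
tool_pos: [528.1, 109.0, 154.5]
tcp_rot: [-3.141, 0.003, 0.053]
contact_force: [-0.5, 0.1, -1.2]
grip_width: 29.6
finger_force: 30.0
```

>>> step_arm(
  deltas=[
    [0, 0.0237, 0.08, 0, 0],
    [0, 0.0237, 0.08, 0, 0],
    [0, 0.0237, 0.08, 0, 0],
    [0, 0.0237, 0.08, 0, 0],
    [0, 0.0237, 0.08, 0, 0],
    [0, 0.0237, 0.08, 0, 0],
    [0, 0.014, 0.05, 0, 0],
    [0, 0.008, 0.028, 0, -0.08],
  ],
)

```text
time: 35.25
tool_pos: [625.1, -166.0, 153.7]
tcp_rot: [-3.14, 0.003, 0.178]
contact_force: [0.0, 0.9, -1.4]
grip_width: 29.8
finger_force: 30.0
```

>>> step_arm(
  deltas=[
    [0, 0, 0, 0, -0.09],
    [0, 0, 0, 0, -0.09],
    [0, 0, 0, 0, -0.011],
    [0, 0, 0, 0, 0],
    [0, 0, 0, 0, 0],
  ],
)

```text
time: 35.75
tool_pos: [625.4, -163.3, 155.6]
tcp_rot: [-3.141, 0.001, 0.477]
contact_force: [0.6, -0.9, -0.6]
grip_width: 29.8
finger_force: 30.0
```

Run:
```python
from h import *
go(627.5,-162.8,-2.5,27.4)
p,im,d=cap('scene'); save('s7',cv2.resize(im[160:360,120:400],(784,560)))
```

```text
now [ 625.4 -163.3  155.6] 27.3 F [ 0.6 -0.9 -0.6] w 29.8 q1,q6 [-0.37  0.72]
turn -0.001 | shift before turn [0.004 0.001 0.316] | after [0.004 0.001 0.316]
```

View pics/s7.png

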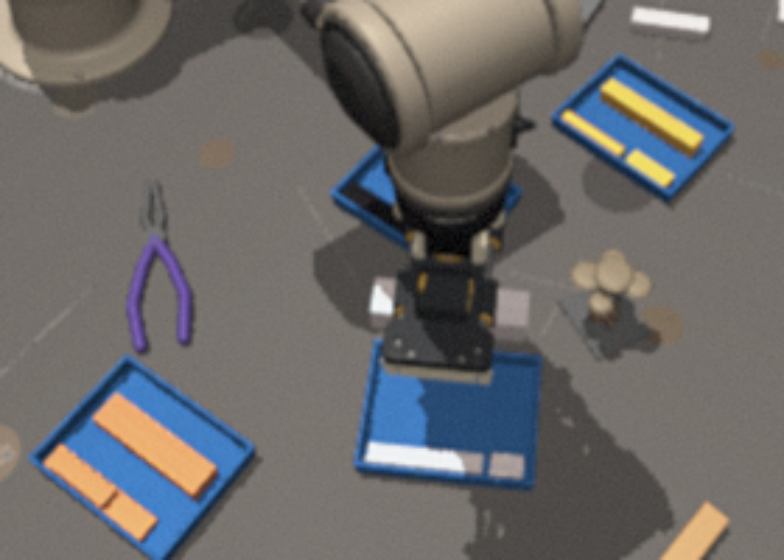

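The silver bar (450,305) hangs parallel to its tray, tree (610,280) well clear; brass and copper lie properly.

>>> step_arm(
  deltas=[
    [0, 0.004, 0.001, 0.04, 0],
    [0, 0, 0, 0.08, 0],
    [0, 0, 0, 0.08, 0],
    [0, 0, 0, 0.05, 0],
    [0, 0, 0, 0.03, 0],
    [0, 0, 0, 0.016, 0],
    [0, 0, 0, 0.006, 0],
    [0, 0, 0, 0, 0],
  ],
)

```text
time: 36.6
tool_pos: [628.3, -163.3, 6.2]
tcp_rot: [3.14, -0.001, 0.479]
contact_force: [-0.4, -0.7, -0.1]
grip_width: 29.8
finger_force: 30.0
```

Run:
```python
from h import *
go(627.5,-162.8,-2.5,27.4)
```

```text
now [ 628.3 -163.3    6.2] 27.4 F [-0.4 -0.7 -0.1] w 29.8 q1,q6 [-0.37  0.72]
turn 0.0 | shift before turn [-0.001 -0.002  0.017] | after [-0.001 -0.002  0.017]
```

>>> step_arm(
  deltas=[
    [0, 0, 0, 0.006, 0],
    [0, 0, 0, 0.004, 0],
    [0, 0, 0, 0.002, 0],
    [0, 0, 0, 0.002, 0],
    [0, 0, 0, 0, 0],
    [0, 0, 0, 0.001, 0],
    [0, 0, 0, 0, 0],
  ],
)

```text
time: 37.3
tool_pos: [627.6, -163.1, -2.2]
tcp_rot: [3.142, -0.0, 0.479]
contact_force: [0.7, 0.6, -0.5]
grip_width: 30.1
finger_force: 30.0
```

>>> step_arm(
  deltas=[
    [0, 0, 0, 0.001, 0],
    [0, 0, 0, 0, 0],
    [0, 0, 0, 0.001, 0],
    [0, 0, 0, 0, 0],
  ],
)

```text
time: 37.7
tool_pos: [627.7, -163.1, -2.3]
tcp_rot: [3.141, -0.0, 0.479]
contact_force: [-3.5, 1.2, 7.5]
grip_width: 29.6
finger_force: 30.0
```

Contact with the floor. Release, rise, and move away.

>>> step_arm(
  deltas=[
    [0.34, 0, 0, -0.001, 0],
    [0.38, 0, 0, 0, 0],
    [0.4, 0, 0, 0, 0],
    [0.4, 0, 0, 0, 0],
    [0.4, 0, 0, -0.02, 0],
    [0.4, 0, 0, -0.06, 0],
    [0.4, 0, 0, -0.1, 0],
    [0.4, 0, 0, -0.1, 0],
  ],
)

```text
time: 38.5
tool_pos: [627.1, -162.9, 139.0]
tcp_rot: [-3.141, 0.001, 0.479]
contact_force: [0.9, -0.7, 0.8]
grip_width: 36.4
finger_force: 0.0
```

>>> step_arm(
  deltas=[
    [0.4, -0.06, 0, -0.06, 0],
    [0.4, -0.08, 0, -0.04, 0],
    [0.4, -0.08, 0, 0, 0],
    [0.4, -0.08, 0.02, 0, 0],
    [0.4, 0, 0, 0, 0],
    [0.4, 0, 0, 0, 0],
  ],
)

```text
time: 39.1
tool_pos: [498.9, -241.7, 188.3]
tcp_rot: [3.14, -0.001, 0.477]
contact_force: [0.8, -0.7, 0.3]
grip_width: 36.7
finger_force: 0.0
```

Run:
```python
from h import *
p,im,d=cap('scene'); X=cloud(p,d); np.savez('pics/scene8.npz',im=im,X=X)
for n,(cx,cy),a,h in [('st',(485,8.4),-3.7,28),('al',(633,-173.5),27.4,28),('cu',(432.8,-353.2),-1.3,19),('br',(626,210),-8.9,23)]:
    P=X.reshape(-1,3); P=P[np.isfinite(P[:,0])]; c,s=np.cos(np.radians(a)),np.sin(np.radians(a))
    D=P[:,:2]-[cx,cy]; L=np.c_[D@[c,s],D@[-s,c],P[:,2]]
    L=L[(abs(L[:,0])<69)&(L[:,1]>-28)&(L[:,1]<52)&(abs(L[:,2]-h)<3)]
    if len(L)>5: rect(L,n)
q=np.isfinite(X[...,0])&(X[...,2]>10)&(X[...,2]<95)&(abs(X[...,0]-643)<68)&(abs(X[...,1]-10)<80)&(X[...,0]>575); rect(X[q],'tree')
save('s8',cv2.resize(im[100:380,100:400],(600,560)))
```

```text
st 293 c [ 2.3 13.3] size [121.1  26.1] ang 0.2 z 27.9
al 533 c [ 0.6 13.4] size [119.3  31.9] ang 0.4 z 27.6
cu 547 c [ 1.5 13. ] size [ 30.6 121.8] ang 179.9 z 18.5
br 213 c [ 1.2 12.7] size [117.8  22.7] ang 0.9 z 22.6
tree 334 c [694.3  -9.6] size [58.  51.5] ang 64.8 z 74.2
```

View pics/s8.png

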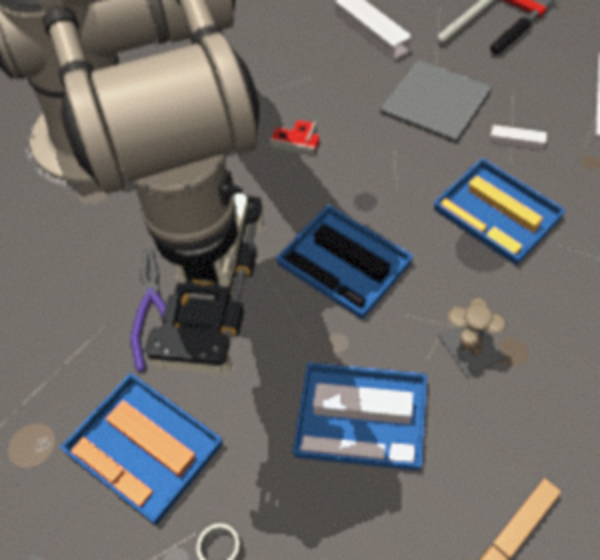

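All four bars lie flat in their own trays: steel (352,250), brass (505,202), aluminium (362,402), copper (150,437). The tree (475,325) is unmoved.

```bash
python3 -c "
from plant import bot
print(bot.close_job())"
```

```text
the job is handed in; nothing more can be done
None
```

All four bars now lie flat and lengthways in the free space of their own metal's trays, the tree was left alone, and the job was handed in after about 39 s of robot time.

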